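Vent the pressure cooker with the handle slide and hold it at the vent line

TASK

The beans are done: let the pressure out of the cooker. First lift the steel regulator weight off the vent pipe and set it down upright, without dropping it, in the middle of the saucer, then draw the spring-loaded slide on the cooker's long handle outwards until its outer edge is at the engraved vent line, and finish while still holding it there, not farther, because farther back it unlocks the lid. Do not shove the cooker about or disturb the other things on the counter.

Things in the scene. Friction and masses are not known exactly. Their poses are not given: they have to be found in the camera images.
- cooker: Closed aluminium pressure cooker, 4.6 kg, standing loose on a fixed wooden trivet 12 mm thick. Lid rim 226 mm in diameter, crown 154 mm up, vent pipe in its middle. Origin: centre of the underside; +z up; the long black double handle runs along +x to 283 mm from the axis; its upper half is 34 mm wide, its flat top 146 mm above the origin. Short helper handle on the -x side.
- vent_seat (a point): Centre of the top of the vent nut (24 mm in diameter) in the middle of the lid, 162 mm above the cooker's origin: the weight's underside rests here at the start. The vent pipe, 7.6 mm in diameter, rises 14 mm above it.
- vent_line (a point): The middle of the dark engraved vent line, 2 mm wide, which crosses the aluminium plate on top of the long handle, 183 mm from the cooker's axis and 147 mm above its origin.
- vent_slide (a joint): Travel of the steel thumb slide on top of the long handle, in m: 0 at rest (towards the lid), growing as it is drawn outwards along the handle (cooker +x), stop at 0.030. At 0.018 its outer edge is at the vent line; from about 0.025 on the lid comes unlocked. A spring always pulls it back to 0: 4 N at rest, 8.5 N at the vent line, 11.5 N at the stop.
- slide_grip (a point): Middle of the slide's raised thumb block, moving with it. The block is 18 mm long along the handle, 20 mm wide across it, and its top is 7 mm above this point; this point is 13 mm above the handle's plate. At rest 150 mm from the cooker's axis. The block rises from a foot of the same width, 30 mm long along the handle and 5 mm high.
- slide_edge (a point): Middle of the slide's outer edge, at the level of the plate, moving with it; 15 mm farther out than slide_grip.
- weight: Loose steel regulator weight: upright cylinder 28 mm in diameter and 42 mm high, about 0.13 kg, with a blind bore 11 mm in diameter and 20 mm deep in its underside, which fits loosely over the vent pipe. Origin: centre of its underside; +z up. It stands on the vent nut at the start.
- saucer: Loose round white ceramic saucer, 124 mm in diameter, 16 mm high at the rim, empty. Origin: centre of its underside.
- saucer_in (a point): Centre of the saucer's flat inner floor (about 70 mm in diameter), 5 mm above the saucer's underside.
- salt_cellar: Ceramic salt cellar with a wooden lid, 76 mm in diameter, 68 mm high; a bystander. Origin: centre of its underside.
- funnel: Small aluminium funnel standing on its mouth, spout up, 92 mm in diameter, 95 mm high; a bystander. Origin: centre of its mouth.
- mug: Blue ceramic mug, 80 mm in diameter, 90 mm high; a bystander. Origin: centre of its underside.

How it is judged:
By the outcome, as a careful person would: the job done as asked, in the order asked, and still so for the second after the job is handed in, while the arm keeps its last pose, push and grip.
It also fails if it takes over 54 s, if anything falls off the work surface, if the arm or the gripper's body presses on something with over 40 N, if the wrist force passes 120 N, or if a joint passes its speed limit or range.

ROBOT

A 6-joint arm with a two-finger parallel gripper is mounted at the origin on the work surface. World frame = base frame: x ahead of the robot, y to its left, z up, the work surface at z = 0. Lengths are in m, angles in rad, forces in N, time in s.
With the tool pointing down it reaches from about 0.275 to 0.725 m from the base axis. Payload 15.9 kg.
Tool frame: the origin (TCP) lies at the very end of the fingers, on their centre line; the grasp point (between the pads) lies 19 mm behind it (env.grasp_offset is the distance from the TCP to the grasp point, in m); y points along the fingers, z is the direction in which the jaws open and shut, and the axes are right-handed (so a half turn about y gives the same grasp; the last joint's range is limited). The gripper opens to 85 mm and grips with 20 to 120 N. Pads are 22 mm wide; open, the fingers measure 114 mm over their backs; the gripper's body (76 mm by 85 mm) begins 54 mm behind the grasp point. The pads swing forward as they close: fully open they stand 13 mm farther back than shut.
Start: joints at [1.163, 0.213, -0.034, 1.323, 0, 1.571], TCP at [0.198, 0.459, 0.231] pointing down, gripper open.
Joint ranges: [-2.98, 2.98], [-0.74, 1.72], [-1.14, 1.35], [-2.1, 2.04], [-1.57, 1.44], [-3.14, 3.14]. Speed limits (rad/s): [1.89, 1.89, 2.39, 2.57, 3.14, 3.14].

INTERFACE

Orientations are given as a 3x3 rotation matrix whose columns are the frame's x, y, z axes.
In Python, from cell import env, imaging gives the robot as it stands. The module is installed in compiled form; this text tells all that it offers.
- The arm moves only by the tool move_arm, never from a script. Its argument "increments" is a list of rows, each an object with "delta_pos": the shift along the tool's x, y, z in mm, a list of three; "dr": the turn, a rotation vector about the tool's x, y, z in degrees, a list of three; "claw": the opening, from -1 (shut) to 1 (fully open). A call has exactly 5 rows; each row is the pose to reach, as a shift and turn from the pose commanded when the call began, along the tool's axes at that moment; what a row does not reach only later rows make up. A row lasts 1/12 s, in which the tool goes at most 41.7 mm and 7.16 degrees, less where a joint would pass 70% of its speed; a pose out of reach is approached as far as the arm can. A call with a gripper value outside its range is refused whole. The fingers move at their own pace and stop on an object; "newtons" is the grip in N (left out, the last holds). Time passes only in rows, so rows that repeat a pose let the fingers close, or fill a call up. It gives the time, the measured TCP pose, the force and the opening at its end, in the units of the state.
- env.get_obs(): the state, without advancing time (a new reading comes with each control period).
- imaging.capture(name): name is "scene" or "top" or "wrist"; returns the picture (420x560x3 uint8, blue, green, red); there is no depth.
- imaging.camera_info(name): a dict with "camera_matrix" (3x3 intrinsics, pixels), "dist_coeffs" ([k1, k2, p1, p2, k3] as OpenCV has them; the pictures are not rectified), "R" (3x3) and "t" (3): a world point X has camera coordinates R X + t. Camera axes: x right, y down, z forward; pixel columns grow to the right and rows downward; lengths in m; the calibration is good to about 2 mm. A picture is of the moment at which its call begins: read the wrist's pose just before it. camera_info takes no time and is no camera call; for the wrist camera it gives the pose at the moment of the call.
- env.hand_in(): hands the job in, once; it reports no verdict.
Trained networks look in the newest picture that a camera, given by its name, has taken for a name from the list of things; names that differ only in an ending like _2 or _b are one class to them, and where a whole thing is asked for, a point or a joint stands for the part that bears it (a point fixed in the world has none). Each returns a list of dicts, best first, with "conf" (0 to 1); they miss things now and then, are a little off and sometimes report something else, mostly with a low value. They report only what shows in the picture. A call takes as long as a camera call.
- imaging.masks_of(camera, query): "region" (420x560 bool, what is visible of it) and "box" ([left, top, right, bottom] in pixels, round what is visible of it).
The state is a dict: "clock": time; "qpos": joint angles; "qvel": joint speeds; "joint_torque": joint torques, N m; "eef_pos": TCP position; "eef_rot": TCP orientation; "ft_force": force on the tool from outside, world axes, zero at the start; "ft_torque": the same for the moment, N m; "finger_gap": finger opening in m.
Only numpy, scipy, OpenCV 4.12 (cv2) and the standard library are available. Lean on these libraries where they do the work, as an engineer would, in place of code of your own. Each camera call takes 0.05 s, during which the arm holds its last target. There are 200 camera calls.

## Working session

There is one attempt and no reset: what is moved stays moved. The work goes in short steps, Python scripts to look and compute and a tool call to move; the robot and the scene stay as the last step left them, time stands still between calls to the robot, and variables do not carry over. Pictures are saved under pics/ and viewed, about 8 in all and at most 12, crops included, and the job is handed in when it is done.

Besides the shell and the picture viewer there is one more tool, called after "Call:" by a JSON object that holds its "method" and its "body". move_arm: Moves the arm, as the interface text tells. Its arguments: {"type":"object","properties":{"increments":{"type":"array"},"newtons":{"type":"number"}},"required":["increments"]}

```bash
mkdir -p pics; cat > h.py <<'E'
import numpy as np, cv2
from cell import env, imaging
def ray(cam,uv,info=None):
    i=info or imaging.camera_info(cam); K=np.array(i["camera_matrix"]);R=np.array(i["R"]);t=np.array(i["t"])
    p=cv2.undistortPoints(np.array(uv,float).reshape(-1,1,2),K,np.array(i["dist_coeffs"]))[:,0]
    d=np.c_[p,np.ones(len(p))]@R; return -R.T@t,d
def onz(cam,uv,z,info=None):
    c,d=ray(cam,uv,info); return c+d*((z-c[2])/d[:,2])[:,None]
def proj(cam,X,info=None):
    i=info or imaging.camera_info(cam)
    return cv2.projectPoints(np.array(X,float).reshape(-1,1,3),cv2.Rodrigues(np.array(i["R"]))[0],np.array(i["t"],float),np.array(i["camera_matrix"]),np.array(i["dist_coeffs"]))[0][:,0]
E
python3 - <<'E'
from h import *
np.set_printoptions(precision=4,suppress=True)
o=env.get_obs();print(o["clock"],o["eef_pos"],o["eef_rot"])
for c in("scene","top"):
    im=imaging.capture(c);cv2.imwrite(f"pics/{c}0.png",im)
    i=imaging.camera_info(c);print(c,-np.array(i["R"]).T@np.array(i["t"]))
    for q in("cooker","weight","saucer","vent_slide","salt_cellar","funnel","mug"):
        for m in imaging.masks_of(c,q)[:1]:
            ys,xs=np.nonzero(m["region"]);print(c,q,round(m["conf"],2),m["box"],xs.mean().round(1),ys.mean().round(1))
E
```

```text
0.0 [0.1982 0.4587 0.2308] [[ 0.918  -0.0005  0.3966]
 [-0.3966 -0.0011  0.918 ]
 [-0.     -1.     -0.0012]]
scene [1.1167 0.4551 0.898 ]
scene cooker 0.8 [237.6, 148.3, 386.0, 292.0] 317.2 230.0
scene weight 0.5 [313.3, 190.9, 331.9, 214.0] 324.4 203.1
scene saucer 0.72 [188.1, 137.2, 227.9, 164.8] 206.4 150.8
scene funnel 0.94 [107.0, 184.4, 140.8, 226.7] 123.4 209.0
scene mug 0.88 [376.6, 337.4, 439.5, 394.7] 401.5 366.5
top [0.4716 0.0544 1.3394]
top cooker 0.88 [190.2, 184.7, 358.1, 270.2] 255.7 225.9
top weight 0.61 [240.4, 218.1, 252.0, 231.7] 247.4 223.0
top saucer 0.66 [397.0, 243.4, 438.7, 285.8] 418.4 263.2
top vent_slide 0.7 [123.7, 159.1, 166.4, 196.1] 148.0 176.4
top salt_cellar 0.69 [394.5, 203.5, 424.6, 225.5] 408.5 213.4
top funnel 0.79 [401.9, 144.0, 436.7, 175.6] 417.2 159.9
top mug 0.7 [122.4, 160.4, 169.5, 196.4] 148.4 176.0
```

```bash
python3 -c "
import cv2,numpy as np
a=cv2.imread('pics/scene0.png');b=cv2.imread('pics/top0.png')
cv2.imwrite('pics/both0.png',cv2.resize(np.hstack([a,b]),(800,300)))"
```

```text
(no output)
```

View pics/top0.png

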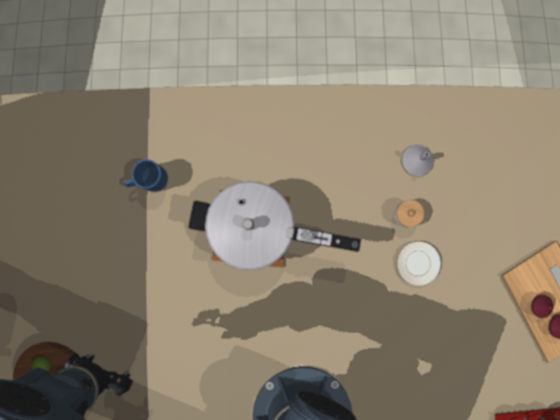

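View pics/scene0.png

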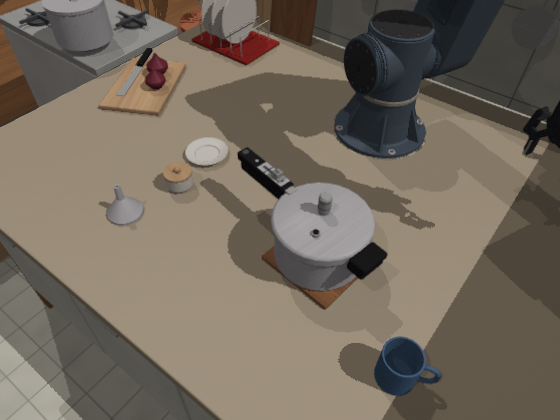

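The top view shows the cooker's weight at (248,224), the handle running right to (360,244) with the slide near (310,235), and the saucer at (419,264). The scene view agrees, with the weight at (325,203) and the saucer at (207,152).

```bash
python3 - <<'E'
from h import *
np.set_printoptions(precision=4,suppress=True)
def tri(a,b):
    c1,d1=ray("top",[a]);c2,d2=ray("scene",[b]);d1=d1[0]/np.linalg.norm(d1);d2=d2[0]/np.linalg.norm(d2)
    A=np.c_[d1,-d2];s=np.linalg.lstsq(A,c2-c1,rcond=None)[0];p,q=c1+s[0]*d1,c2+s[1]*d2
    return (p+q)/2,np.linalg.norm(p-q)
print("lid rim ctr z.15",onz("top",[[249.5,225.3]],.15),"weight top",onz("top",[[247.4,223.5]],.2))
print("weight tri",tri([247.4,223.5],[324.4,203]))
print("saucer",onz("top",[[417.9,264]],.014),onz("scene",[[206.9,151.5]],.012),tri([418.4,263.5],[206.9,151.5]))
print("handle end",onz("top",[[360,244]],.158))
print("salt",onz("top",[[409,213.5]],.06),"funnel",onz("top",[[418,160]],.03))
t=cv2.imread("pics/top0.png")[170:285,180:450];s=cv2.imread("pics/scene0.png")[130:300,170:400]
cv2.imwrite("pics/c1.png",np.vstack([cv2.resize(t,(690,294),interpolation=cv2.INTER_CUBIC),cv2.resize(s[:102],(690,306),interpolation=cv2.INTER_CUBIC)]))
E
```

```text
lid rim ctr z.15 [[0.5304 0.133  0.15  ]] weight top [[0.5323 0.1348 0.2   ]]
weight tri (array([0.5325, 0.135 , 0.1963]), np.float64(6.227902108211936e-05))
saucer [[ 0.4217 -0.3313  0.014 ]] [[ 0.4214 -0.3338  0.012 ]] (array([ 0.4229, -0.3326,  0.0137]), np.float64(0.0006237509894258372))
handle end [[ 0.4798 -0.1432  0.158 ]]
salt [[ 0.5616 -0.2972  0.06  ]] funnel [[ 0.7156 -0.3374  0.03  ]]
```

View pics/c1.png

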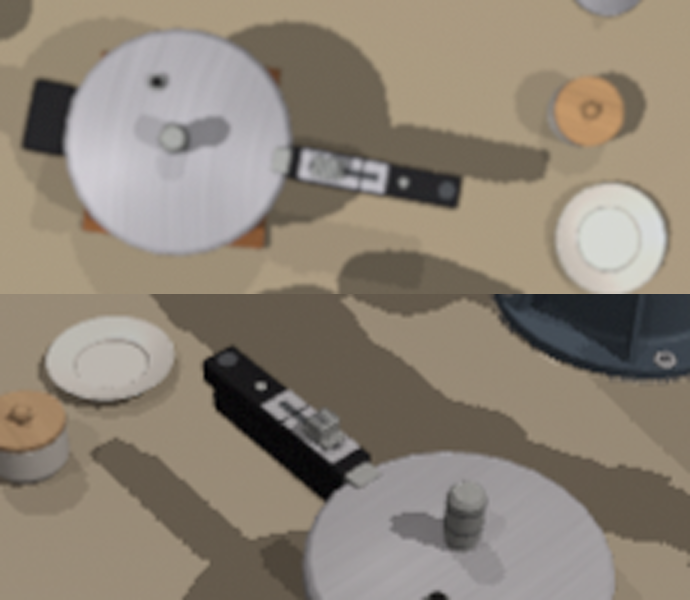

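Weight is at about (0.531, 0.134) and the handle direction is −100.4° (end 0.282 m from the axis, given 0.283). The saucer is at (0.422, −0.332). Next I plan the approach.

```bash
cat >> h.py <<'E'
from scipy.spatial.transform import Rotation as Rn
def goal(p,yaw=None):
    """tool-axis shift (mm) and turn (deg) to TCP p, pointing down, jaw axis at yaw deg"""
    o=env.get_obs();R=np.array(o["eef_rot"]);d=R.T@(np.array(p)-o["eef_pos"])*1000
    out=[np.round(d,1)]
    if yaw is not None:
        a=np.radians(yaw);z=np.array([np.cos(a),np.sin(a),0]);y=np.array([0,0,-1.]);G=np.c_[np.cross(y,z),y,z]
        out.append(np.round(np.degrees(Rn.from_matrix(R.T@G).as_rotvec()),2))
    print(np.round(o["clock"],2),o["eef_pos"].round(4) if hasattr(o["eef_pos"],"round") else o["eef_pos"],"gap",o["finger_gap"],"F",np.round(o["ft_force"],1),"go",*out)
E
python3 - <<'E'
from h import *
goal([.531,.134,.30],-10.4)
i=imaging.camera_info("wrist");R=np.array(i["R"]);o=env.get_obs();T=np.array(o["eef_rot"])
print("cam in tool mm",T.T@(-R.T@i["t"]-o["eef_pos"])*1000,"fwd",T.T@R[2],"right",T.T@R[0])
E
```

```text
0.8 [0.1983 0.459  0.2313] gap 0.08534937720444871 F [-0.4  0.3 -0.1] go [ 434.3  -68.7 -166.4] [-0.   77.03 -0.  ]
cam in tool mm [ -67.05167412 -143.37931619    0.2050338 ] fwd [ 2.65833170e-01  9.64019005e-01 -2.89204765e-04] right [-6.87145888e-04  4.89482914e-04  9.99999644e-01]
```

Call:
{"method": "move_arm", "body": {"increments": [{"delta_pos": [25,-17,-10],"dr": [0,6,0],"claw": 1},{"delta_pos": [60,-35,-23],"dr": [0,12,0],"claw": 1},{"delta_pos": [95,-52,-36],"dr": [0,18,0],"claw": 1},{"delta_pos": [130,-69,-50],"dr": [0,24,0],"claw": 1},{"delta_pos": [165,-69,-63],"dr": [0,30,0],"claw": 1}]}}

```text
clock: 1.22
eef_pos: [0.3262, 0.335, 0.3033]
eef_rot: [[0.593, 0.003, 0.805], [-0.805, 0.003, 0.593], [-0.001, -1.0, 0.004]]
ft_force: [0.7, 0.7, -0.1]
finger_gap: 0.0852
```

```bash
python3 -c "
from h import *
goal([.531,.134,.30],-10.4);print(env.get_obs()['qpos'])"
```

```text
1.22 [0.3262 0.335  0.3033] gap 0.08519596259470054 F [ 0.7  0.7 -0.1] go [283.3   3.3  45.7] [-0.2  46.77 -0.13]
[ 7.98631787e-01  1.41683421e-01  5.99871056e-02  1.48500341e+00
 -2.26635780e-05  1.73466107e+00]
```

Call:
{"method": "move_arm", "body": {"increments": [{"delta_pos": [35,0,6],"dr": [0,6,0],"claw": 0.6},{"delta_pos": [70,0,12],"dr": [0,12,0],"claw": 0.4},{"delta_pos": [105,0,18],"dr": [0,18,0],"claw": 0.2},{"delta_pos": [140,0,24],"dr": [0,24,0],"claw": 0.2},{"delta_pos": [175,0,30],"dr": [0,30,0],"claw": 0.2}]}}

```text
clock: 1.63
eef_pos: [0.4543, 0.2117, 0.3004]
eef_rot: [[0.11, 0.0, 0.994], [-0.994, 0.0, 0.11], [-0.0, -1.0, 0.0]]
ft_force: [0.3, 0.2, 0.4]
finger_gap: 0.0511
```

```bash
python3 -c "
from h import *
goal([.531,.134,.27],-10.4)"
```

```text
1.63 [0.4543 0.2117 0.3004] gap 0.05110704506761643 F [0.3 0.2 0.4] go [85.7 30.4 67.6] [-2.000e-02  1.673e+01 -1.000e-02]
```

Call:
{"method": "move_arm", "body": {"increments": [{"delta_pos": [25,8,20],"dr": [0,6,0],"claw": 0.2},{"delta_pos": [52,16,40],"dr": [0,12,0],"claw": 0.2},{"delta_pos": [76,24,58],"dr": [0,16.7,0],"claw": 0.2},{"delta_pos": [85.7,30,67.6],"dr": [0,16.7,0],"claw": 0.2},{"delta_pos": [85.7,30,67.6],"dr": [0,16.7,0],"claw": 0.2}]}}

```text
clock: 2.05
eef_pos: [0.5314, 0.1339, 0.2685]
eef_rot: [[-0.176, -0.002, 0.984], [-0.984, -0.001, -0.176], [0.001, -1.0, -0.002]]
ft_force: [0.6, 0.5, 0.5]
finger_gap: 0.0514
```

```bash
python3 - <<'E'
from h import *
goal([.531,.134,.184],-10.4)
i=imaging.camera_info("wrist");im=imaging.capture("wrist");cv2.imwrite("pics/w1.png",im)
for m in imaging.masks_of("wrist","weight")[:2]:
    print(m["conf"],m["box"])
print(proj("wrist",[[.531,.134,.216],[.531,.134,.174]],i))
E
```

```text
2.05 [0.5314 0.1339 0.2685] gap 0.05143013822893401 F [0.6 0.5 0.5] go [-0.1 84.5 -0.3] [0.1  0.24 0.07]
0.8 [261.5, 195.2, 306.3, 246.7]
[[281.53886595 227.31437602]
 [281.82052692 209.37513051]]
```

View pics/w1.png

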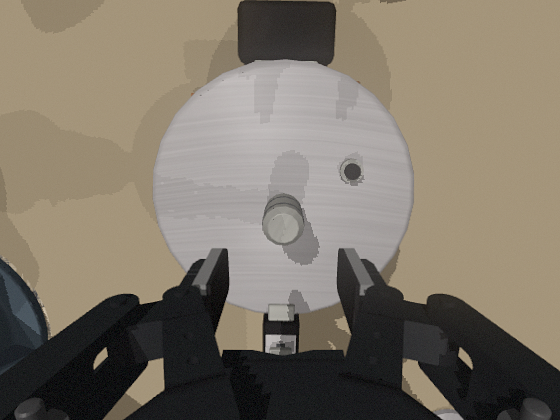

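The wrist view shows the weight's top disc at (284,224), about 2 mm from the prediction. The corrected weight position is about (0.5327, 0.1355), which agrees with the top camera.

Call:
{"method": "move_arm", "body": {"increments": [{"delta_pos": [-2,20,1.7],"dr": [0,0,0],"claw": 0.2},{"delta_pos": [-2,45,1.7],"dr": [0,0,0],"claw": 0.2},{"delta_pos": [-2,67,1.7],"dr": [0,0,0],"claw": 0.2},{"delta_pos": [-2,80,1.7],"dr": [0,0,0],"claw": 0.2},{"delta_pos": [-2,84.5,1.7],"dr": [0,0,0],"claw": 0.2}], "newtons": 25}}

```text
clock: 2.57
eef_pos: [0.5307, 0.1386, 0.1844]
eef_rot: [[-0.172, -0.002, 0.985], [-0.985, -0.0, -0.172], [0.001, -1.0, -0.002]]
ft_force: [0.2, -1.4, 0.4]
finger_gap: 0.0514
```

Call:
{"method": "move_arm", "body": {"increments": [{"delta_pos": [0,0,0],"dr": [0,0,0],"claw": -0.1},{"delta_pos": [0,0,0],"dr": [0,0,0],"claw": -0.25},{"delta_pos": [0,0,0],"dr": [0,0,0],"claw": -0.5},{"delta_pos": [0,0,0],"dr": [0,0,0],"claw": -1},{"delta_pos": [0,0,0],"dr": [0,0,0],"claw": -1}], "newtons": 25}}

```text
clock: 2.98
eef_pos: [0.5327, 0.1381, 0.1873]
eef_rot: [[-0.174, 0.002, 0.985], [-0.985, 0.001, -0.174], [-0.002, -1.0, 0.001]]
ft_force: [-3.8, 2.7, 8.2]
finger_gap: 0.0269
```

Call:
{"method": "move_arm", "body": {"increments": [{"delta_pos": [0,-5,0],"dr": [0,0,0],"claw": -1},{"delta_pos": [0,-13,0],"dr": [0,0,0],"claw": -1},{"delta_pos": [0,-24,0],"dr": [0,0,0],"claw": -1},{"delta_pos": [0,-36,0],"dr": [0,0,0],"claw": -1},{"delta_pos": [0,-46,0],"dr": [0,0,0],"claw": -1}]}}

```text
clock: 3.4
eef_pos: [0.5326, 0.1375, 0.2335]
eef_rot: [[-0.175, 0.001, 0.985], [-0.985, 0.0, -0.175], [-0.0, -1.0, 0.001]]
ft_force: [0.2, 0.4, -0.8]
finger_gap: 0.0268
```

```bash
python3 - <<'E'
from h import *
goal([.4222,-.332,.12],-10.4)
im=imaging.capture("wrist");t=imaging.capture("top")
for m in imaging.masks_of("wrist","weight")[:1]: print("w",m["conf"],m["box"])
for m in imaging.masks_of("top","cooker")[:1]: print("c",m["conf"],m["box"])
s=imaging.capture("scene")
cv2.imwrite("pics/w2.png",np.hstack([cv2.resize(im,(400,300)),cv2.resize(s[120:300,180:420],(400,300))]))
E
```

```text
3.4 [0.5326 0.1375 0.2335] gap 0.026753238174658446 F [ 0.2  0.4 -0.8] go [481.6 113.3 -26.7] [-0.06  0.33 -0.02]
w 0.84 [249.3, 238.7, 319.3, 330.3]
c 0.59 [267.0, 184.7, 359.8, 254.5]
```

View pics/w2.png

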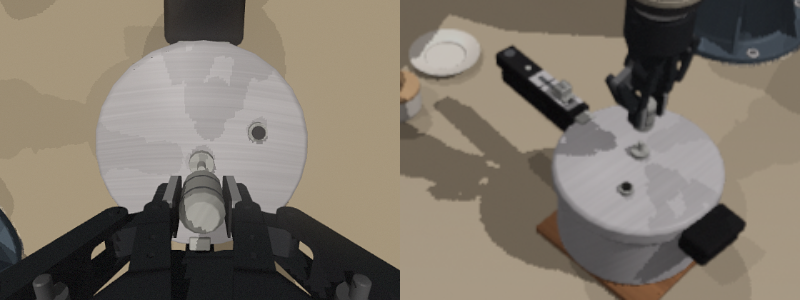

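The weight is held upright between the pads, and the bare vent nut is visible below at about (283,224) in full wrist pixels. The cooker hasn't moved. Next I carry the weight to the saucer.

Call:
{"method": "move_arm", "body": {"increments": [{"delta_pos": [18,-8,-1],"dr": [0,-5,0],"claw": -1},{"delta_pos": [50,-12,-3],"dr": [0,-11,0],"claw": -1},{"delta_pos": [86,-12,-5],"dr": [0,-17,0],"claw": -1},{"delta_pos": [122,-12,-7],"dr": [0,-23,0],"claw": -1},{"delta_pos": [158,-12,-9],"dr": [0,-29,0],"claw": -1}]}}

```text
clock: 4.07
eef_pos: [0.4949, -0.0177, 0.2432]
eef_rot: [[0.33, -0.001, 0.944], [-0.944, -0.0, 0.33], [-0.0, -1.0, -0.001]]
ft_force: [0.0, -1.0, -1.7]
finger_gap: 0.0275
```

```bash
python3 -c "
from h import *
goal([.4222,-.332,.12],79.6)"
```

```text
4.07 [ 0.4949 -0.0177  0.2432] gap 0.02745563673282038 F [ 0.  -1.  -1.7] go [ 272.7  123.2 -172.3] [ 4.000e-02 -6.033e+01 -4.000e-02]
```

Call:
{"method": "move_arm", "body": {"increments": [{"delta_pos": [31,0,-19],"dr": [0,-6,0],"claw": -1},{"delta_pos": [62,0,-38],"dr": [0,-12,0],"claw": -1},{"delta_pos": [93,0,-57],"dr": [0,-18,0],"claw": -1},{"delta_pos": [124,0,-76],"dr": [0,-24,0],"claw": -1},{"delta_pos": [155,0,-96],"dr": [0,-30,0],"claw": -1}]}}

```text
clock: 4.48
eef_pos: [0.4544, -0.1957, 0.2432]
eef_rot: [[0.757, -0.001, 0.653], [-0.653, 0.0, 0.757], [-0.001, -1.0, -0.0]]
ft_force: [0.6, 0.6, -1.1]
finger_gap: 0.0273
```

```bash
python3 -c "
from h import *
goal([.4222,-.332,.12],79.6)"
```

```text
4.48 [ 0.4544 -0.1957  0.2432] gap 0.027267244366018312 F [ 0.6  0.6 -1.1] go [  64.7  123.2 -124.2] [ -0.   -30.37  -0.04]
```

Call:
{"method": "move_arm", "body": {"increments": [{"delta_pos": [17,10,-33],"dr": [0,-6,0],"claw": -1},{"delta_pos": [34,30,-65],"dr": [0,-12,0],"claw": -1},{"delta_pos": [49,60,-94],"dr": [0,-18,0],"claw": -1},{"delta_pos": [60,90,-115],"dr": [0,-24,0],"claw": -1},{"delta_pos": [64.7,113,-124.2],"dr": [0,-30,0],"claw": -1}]}}

```text
clock: 4.9
eef_pos: [0.4205, -0.3326, 0.1278]
eef_rot: [[0.982, -0.002, 0.189], [-0.189, 0.001, 0.982], [-0.002, -1.0, 0.0]]
ft_force: [-0.8, 0.7, -1.6]
finger_gap: 0.0272
```

Call:
{"method": "move_arm", "body": {"increments": [{"delta_pos": [0,0,0],"dr": [0,0,0],"claw": -1},{"delta_pos": [0,0,0],"dr": [0,0,0],"claw": -1},{"delta_pos": [0,0,0],"dr": [0,0,0],"claw": -1},{"delta_pos": [0,0,0],"dr": [0,0,0],"claw": -1},{"delta_pos": [0,0,0],"dr": [0,0,0],"claw": -1}]}}

```text
clock: 5.32
eef_pos: [0.4235, -0.3301, 0.1322]
eef_rot: [[0.981, 0.002, 0.192], [-0.192, -0.001, 0.981], [0.002, -1.0, -0.001]]
ft_force: [0.2, 0.4, -1.0]
finger_gap: 0.0271
```

```bash
python3 - <<'E'
from h import *
goal([.4222,-.332,.0185],79.6)
i=imaging.camera_info("wrist");im=imaging.capture("wrist");cv2.imwrite("pics/w3.png",im)
for q in("weight","saucer"):
  for m in imaging.masks_of("wrist",q)[:1]:print(q,m["conf"],m["box"])
o=env.get_obs();R=np.array(o["eef_rot"]);p=np.array(o["eef_pos"])
print("pred bottom/top of weight",proj("wrist",[p+R@[0,.0133,0],p+R@[0,-.0287,0]],i).round(1),"saucer",proj("wrist",[[.4222,-.332,.005],[.4222,-.332,.016]],i).round(1))
a=np.linspace(0,2*np.pi,9)[:-1];print(proj("wrist",np.c_[.4222+.062*np.cos(a),-.332+.062*np.sin(a),0*a+.016],i).round(0).tolist())
E
```

```text
5.32 [ 0.4235 -0.3301  0.1322] gap 0.027073585675671388 F [ 0.2  0.4 -1. ] go [ -1.2 113.7  -2. ] [ 0.06 -0.68  0.11]
weight 0.85 [251.0, 239.5, 315.3, 328.8]
saucer 0.82 [205.6, 128.0, 354.2, 255.4]
pred bottom/top of weight [[282.  250.1]
 [281.7 291.3]] saucer [[280.1 197.6]
 [280.  200.7]]
[[294.0, 268.0], [340.0, 240.0], [354.0, 187.0], [324.0, 138.0], [265.0, 125.0], [216.0, 159.0], [208.0, 214.0], [240.0, 258.0]]
```

View pics/w3.png

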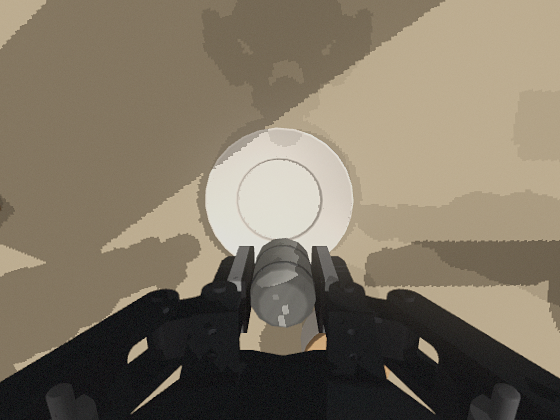

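The saucer floor ring is centred at about (279.5,200), predicted (280,197.6), so the saucer is about 2 mm farther along tool +x. Next I fit the held weight's offset from its outline.

```bash
python3 - <<'E'
from h import *
i=imaging.camera_info("wrist")
o=env.get_obs();R=np.array(o["eef_rot"]);p=np.array(o["eef_pos"]);a=np.linspace(0,2*np.pi,60)
c=np.r_[np.c_[14*np.cos(a),0*a+13.3,14*np.sin(a)],np.c_[14*np.cos(a),0*a-28.7,14*np.sin(a)]]
for dx in(0,2.5,5):
  for dy in(0,-3,3):
    q=proj("wrist",p+(c+[dx,dy,0])/1000@R.T,i);print(dx,dy,q.min(0).round(1),q.max(0).round(1))
print(onz("wrist",[[279.5,200]],.005,i))
E
```

```text
0 0 [247. 226.] [317.3 323.3]
0 -3 [246.2 227.9] [318.1 327.8]
0 3 [247.8 224.1] [316.6 319. ]
2.5 0 [247.2 230.6] [317.1 328.5]
2.5 -3 [246.4 232.6] [317.9 333.1]
2.5 3 [248.  228.7] [316.4 324.1]
5 0 [247.4 235.2] [316.9 333.7]
5 -3 [246.6 237.2] [317.7 338.4]
5 3 [248.2 233.2] [316.2 329.1]
[[ 0.42350202 -0.33291229  0.005     ]]
```

Call:
{"method": "move_arm", "body": {"increments": [{"delta_pos": [-1,18,-1],"dr": [0,0,0],"claw": -1},{"delta_pos": [-2,48,-2],"dr": [0,0,0],"claw": -1},{"delta_pos": [-2.8,78,-2.5],"dr": [0,0,0],"claw": -1},{"delta_pos": [-2.8,97,-2.5],"dr": [0,0,0],"claw": -1},{"delta_pos": [-2.8,104,-2.5],"dr": [0,0,0],"claw": -1}]}}

```text
clock: 5.88
eef_pos: [0.4181, -0.3311, 0.0243]
eef_rot: [[0.981, -0.003, 0.192], [-0.192, 0.002, 0.981], [-0.003, -1.0, 0.002]]
ft_force: [0.1, 1.3, -2.5]
finger_gap: 0.0273
```

Call:
{"method": "move_arm", "body": {"increments": [{"delta_pos": [0,0,0],"dr": [0,0,0],"claw": -1},{"delta_pos": [0,1,0],"dr": [0,0,0],"claw": -1},{"delta_pos": [0,2,0],"dr": [0,0,0],"claw": -1},{"delta_pos": [0,3,0],"dr": [0,0,0],"claw": -1},{"delta_pos": [0,4,0],"dr": [0,0,0],"claw": -1}]}}

```text
clock: 6.3
eef_pos: [0.4199, -0.3327, 0.0237]
eef_rot: [[0.981, 0.001, 0.192], [-0.192, -0.001, 0.981], [0.002, -1.0, -0.001]]
ft_force: [-0.4, 0.1, -2.1]
finger_gap: 0.0273
```

Call:
{"method": "move_arm", "body": {"increments": [{"delta_pos": [0,1,0],"dr": [0,0,0],"claw": -1},{"delta_pos": [0,2,0],"dr": [0,0,0],"claw": -1},{"delta_pos": [0,3,0],"dr": [0,0,0],"claw": -1},{"delta_pos": [0,3.5,0],"dr": [0,0,0],"claw": -1},{"delta_pos": [0,3.5,0],"dr": [0,0,0],"claw": -1}]}}

```text
clock: 6.72
eef_pos: [0.4192, -0.3322, 0.0192]
eef_rot: [[0.981, -0.0, 0.192], [-0.192, 0.0, 0.981], [-0.0, -1.0, 0.0]]
ft_force: [-0.4, 0.5, -2.2]
finger_gap: 0.0272
```

Call:
{"method": "move_arm", "body": {"increments": [{"delta_pos": [0,0.5,0],"dr": [0,0,0],"claw": -1},{"delta_pos": [0,1,0],"dr": [0,0,0],"claw": -1},{"delta_pos": [0,1.5,0],"dr": [0,0,0],"claw": -1},{"delta_pos": [0,1.5,0],"dr": [0,0,0],"claw": -1},{"delta_pos": [0,1.5,0],"dr": [0,0,0],"claw": -1}]}}

```text
clock: 7.13
eef_pos: [0.4194, -0.3324, 0.0182]
eef_rot: [[0.981, 0.0, 0.192], [-0.192, -0.0, 0.981], [0.0, -1.0, -0.0]]
ft_force: [-2.3, 0.4, 6.6]
finger_gap: 0.0273
```

Call:
{"method": "move_arm", "body": {"increments": [{"delta_pos": [0,0,0],"dr": [0,0,0],"claw": -0.3},{"delta_pos": [0,0,0],"dr": [0,0,0],"claw": -0.2},{"delta_pos": [0,-0.5,0],"dr": [0,0,0],"claw": -0.1},{"delta_pos": [0,-1,0],"dr": [0,0,0],"claw": 0},{"delta_pos": [0,-2,0],"dr": [0,0,0],"claw": 0}]}}

```text
clock: 7.55
eef_pos: [0.4193, -0.3322, 0.0198]
eef_rot: [[0.981, -0.0, 0.192], [-0.192, 0.0, 0.981], [-0.0, -1.0, 0.0]]
ft_force: [0.6, 0.3, 0.4]
finger_gap: 0.0429
```

Call:
{"method": "move_arm", "body": {"increments": [{"delta_pos": [0,-5,0],"dr": [0,0,0],"claw": 0.05},{"delta_pos": [0,-20,0],"dr": [0,0,0],"claw": 0.05},{"delta_pos": [0,-45,0],"dr": [0,0,0],"claw": 0.05},{"delta_pos": [0,-75,0],"dr": [0,0,0],"claw": 0.05},{"delta_pos": [0,-110,0],"dr": [0,0,0],"claw": 0.05}]}}

```text
clock: 7.97
eef_pos: [0.4186, -0.3317, 0.1305]
eef_rot: [[0.981, -0.001, 0.192], [-0.192, 0.001, 0.981], [-0.002, -1.0, 0.001]]
ft_force: [0.2, -0.2, 0.5]
finger_gap: 0.0452
```

```bash
python3 - <<'E'
from h import *
goal([.4222,-.332,.25],79.6)
i=imaging.camera_info("wrist");im=imaging.capture("wrist");t=imaging.capture("top")
cv2.imwrite("pics/w4.png",np.hstack([cv2.resize(im,(400,300)),cv2.resize(t[150:300,240:440],(400,300))]))
for q in("weight","saucer"):
  for m in imaging.masks_of("wrist",q)[:1]:print(q,m["conf"],m["box"])
E
```

```text
7.97 [ 0.4186 -0.3317  0.1305] gap 0.04524137895143444 F [ 0.2 -0.2  0.5] go [   3.4 -119.5    0.5] [-0.05 -0.67 -0.1 ]
weight 0.62 [262.5, 192.9, 304.9, 240.5]
saucer 0.56 [207.9, 135.4, 356.4, 277.6]
```

View pics/w4.png

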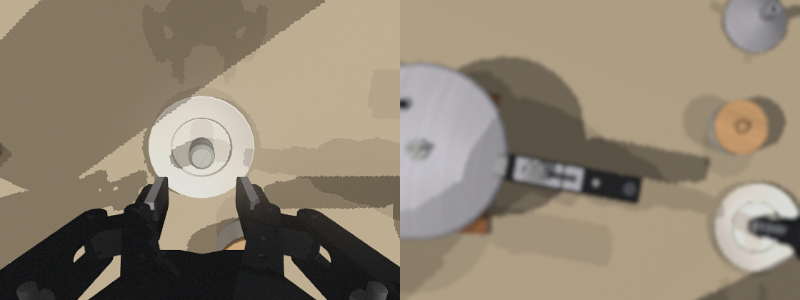

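The weight is upright in the saucer ring at about (202,157) in the half-size wrist view. The cooker is unmoved. I check the centring numerically and head for the slide.

```bash
python3 - <<'E'
from h import *
i=imaging.camera_info("wrist")
print("saucer",onz("wrist",[[282,206.5]],.012,i),"weight top",onz("wrist",[[283.5,222]],.047,i))
goal([.5051,-.012,.27],169.4)
E
```

```text
saucer [[ 0.42443454 -0.33412491  0.012     ]] weight top [[ 0.42688576 -0.3333629   0.047     ]]
8.17 [ 0.4199 -0.3327  0.1309] gap 0.0447458332756534 F [ 0.8  0.2 -1. ] go [  22.3 -139.4  331. ] [ 1.400e-01 -9.047e+01  4.000e-02]
```

Call:
{"method": "move_arm", "body": {"increments": [{"delta_pos": [0,-20,0],"dr": [0,-5,0],"claw": 0},{"delta_pos": [0,-55,10],"dr": [0,-12,0],"claw": 0},{"delta_pos": [0,-90,30],"dr": [0,-19,0],"claw": 0},{"delta_pos": [0,-120,55],"dr": [0,-26,0],"claw": 0},{"delta_pos": [0,-140,85],"dr": [0,-33,0],"claw": 0}]}}

```text
clock: 8.58
eef_pos: [0.4356, -0.2487, 0.2716]
eef_rot: [[0.926, 0.001, -0.378], [0.378, -0.001, 0.926], [0.0, -1.0, -0.001]]
ft_force: [0.8, -0.3, 0.8]
finger_gap: 0.0425
```

```bash
python3 -c "
from h import *
goal([.5051,-.012,.27],169.4)"
```

```text
8.58 [ 0.4356 -0.2487  0.2716] gap 0.04253514234625367 F [ 0.8 -0.3  0.8] go [153.7   1.5 192.9] [ 5.000e-02 -5.721e+01 -0.000e+00]
```

Call:
{"method": "move_arm", "body": {"increments": [{"delta_pos": [22,0,28],"dr": [0,-7,0],"claw": 0},{"delta_pos": [46,0,58],"dr": [0,-14,0],"claw": 0},{"delta_pos": [70,0,88],"dr": [0,-21,0],"claw": 0},{"delta_pos": [94,0,118],"dr": [0,-28,0],"claw": 0},{"delta_pos": [116,0,146],"dr": [0,-35,0],"claw": 0}]}}

```text
clock: 9.0
eef_pos: [0.4885, -0.068, 0.2688]
eef_rot: [[0.54, -0.002, -0.841], [0.841, 0.0, 0.54], [-0.001, -1.0, 0.001]]
ft_force: [0.8, -0.3, -0.3]
finger_gap: 0.0427
```

```bash
python3 -c "
from h import *
goal([.5051,-.012,.25],169.4)"
```

```text
9.0 [ 0.4885 -0.068   0.2688] gap 0.04274449919151385 F [ 0.8 -0.3 -0.3] go [56.1 18.8 16.3] [-9.000e-02 -2.211e+01 -2.000e-02]
```

Call:
{"method": "move_arm", "body": {"increments": [{"delta_pos": [22,4,6],"dr": [0,-7,0],"claw": -0.1},{"delta_pos": [40,9,11],"dr": [0,-14,0],"claw": -0.1},{"delta_pos": [51,15,15],"dr": [0,-20,0],"claw": -0.1},{"delta_pos": [56,18.8,16.3],"dr": [0,-22.2,0],"claw": -0.1},{"delta_pos": [56,18.8,16.3],"dr": [0,-22.2,0],"claw": -0.1}]}}

```text
clock: 9.42
eef_pos: [0.5051, -0.0131, 0.2491]
eef_rot: [[0.185, -0.003, -0.983], [0.983, 0.0, 0.185], [-0.0, -1.0, 0.003]]
ft_force: [-0.4, -1.0, 0.4]
finger_gap: 0.038
```

```bash
python3 - <<'E'
from h import *
i=imaging.camera_info("wrist");im=imaging.capture("wrist")
goal([.5051,-.012,.163],169.4)
a=np.array([.5327,.1355]);r=np.radians(-100.6);u=np.array([np.cos(r),np.sin(r)]);n=np.array([-u[1],u[0]])
P=lambda s,w,z:np.r_[a+u*s+n*w,z]
print(proj("wrist",[P(.15,0,.179),P(.183,0,.159),P(.283,0,.158),P(0,0,.188)],i).round(1))
for m in imaging.masks_of("wrist","vent_slide")[:1]:print(m["conf"],m["box"])
cv2.imwrite("pics/w5.png",cv2.resize(im[60:420,120:440],(640,720))[:600])
E
```

```text
9.47 [ 0.505  -0.0139  0.2498] gap 0.03816656887563396 F [-0.7 -0.1  0.4] go [ 1.9 86.8  0.1] [-0.14 -0.26 -0.02]
[[282.8 220.7]
 [282.6 169. ]
 [282.6  17.5]
 [282.8 402.3]]
0.79 [270.5, 195.7, 302.6, 234.2]
```

View pics/w5.png

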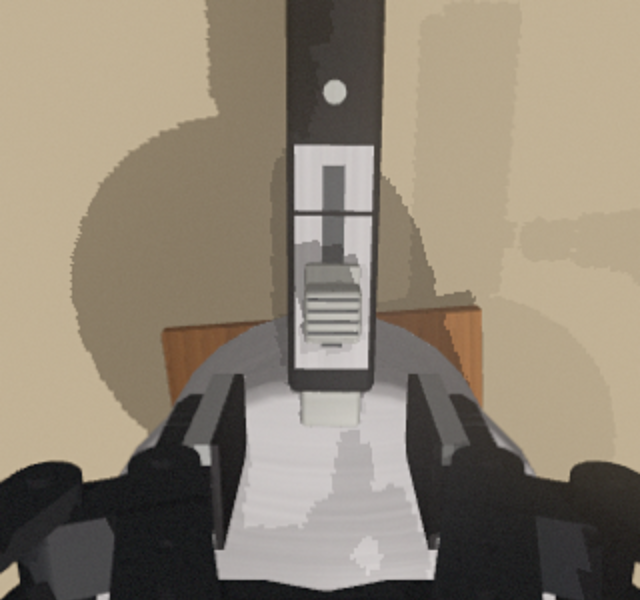

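The plate's vent line is at full-frame (287,166.5), the slide's outer edge at (286.5,191.5), and the block top's centre at (286.5,215.5). Predictions were a few pixels off.

```bash
python3 - <<'E'
from h import *
i=imaging.camera_info("wrist");o=env.get_obs();R=np.array(o["eef_rot"]);p=np.array(o["eef_pos"])
for n,uv,z in(("line",(287,166.5),.159),("edge",(286.5,191.7),.160),("edgetop",(286.5,191.7),.164),("block top",(286.5,215.5),.179),("handle axis far",(120+336/2,60+95/2),.158),("near",(120+331.5/2,60+385/2),.158)):
    w=onz("wrist",[uv],z,i)[0];print(n,w.round(4),"tool mm",(R.T@(w-p)*1000).round(1))
E
```

```text
line [ 0.4957 -0.0466  0.159 ] tool mm [-33.4  91.3   3. ]
edge [ 0.4995 -0.0284  0.16  ] tool mm [-14.9  90.3   2.7]
edgetop [ 0.4994 -0.0293  0.164 ] tool mm [-15.8  86.3   2.7]
block top [ 0.5022 -0.016   0.179 ] tool mm [-2.2 71.3  2.5]
handle axis far [ 0.4873 -0.0871  0.158 ] tool mm [-74.8  92.3   3.6]
near [0.5093 0.0201 0.158 ] tool mm [34.6 92.3  2.4]
```

Call:
{"method": "move_arm", "body": {"increments": [{"delta_pos": [0,18,1],"dr": [0,0,0],"claw": -0.1},{"delta_pos": [-1,43,2],"dr": [0,0,0],"claw": -0.1},{"delta_pos": [-1,65,2.7],"dr": [0,0,0],"claw": -0.1},{"delta_pos": [-1,78,2.7],"dr": [0,0,0],"claw": -0.1},{"delta_pos": [-1,83,2.7],"dr": [0,0,0],"claw": -0.1}]}}

```text
clock: 9.93
eef_pos: [0.5015, -0.0154, 0.1661]
eef_rot: [[0.191, -0.003, -0.982], [0.982, -0.0, 0.191], [-0.001, -1.0, 0.003]]
ft_force: [0.9, -0.1, -0.2]
finger_gap: 0.0385
```

Call:
{"method": "move_arm", "body": {"increments": [{"delta_pos": [0,0,0],"dr": [0,0,0],"claw": -0.1},{"delta_pos": [0,0,0],"dr": [0,0,0],"claw": -0.1},{"delta_pos": [0,0,0],"dr": [0,0,0],"claw": -0.1},{"delta_pos": [0,0,0],"dr": [0,0,0],"claw": -0.2},{"delta_pos": [0,0,0],"dr": [0,0,0],"claw": -0.3}]}}

```text
clock: 10.35
eef_pos: [0.5032, -0.0148, 0.1687]
eef_rot: [[0.189, 0.001, -0.982], [0.982, -0.0, 0.189], [0.0, -1.0, -0.001]]
ft_force: [0.3, 0.1, -0.0]
finger_gap: 0.0298
```

```bash
python3 - <<'E'
from h import *
i=imaging.camera_info("wrist");im=imaging.capture("wrist")
goal([.5023,-.0143,.164],169.4)
a=imaging.masks_of("wrist","vent_slide")
for m in a[:1]:print(m["conf"],m["box"])
cv2.imwrite("pics/w6.png",cv2.resize(im[160:340,180:400],(733,600)))
E
```

```text
10.4 [ 0.5031 -0.0148  0.1686] gap 0.029608470765598378 F [0.3 0.2 0.3] go [0.3 4.6 0.9] [ 0.05 -0.27  0.01]
0.81 [260.4, 231.8, 308.3, 295.4]
```

View pics/w6.png

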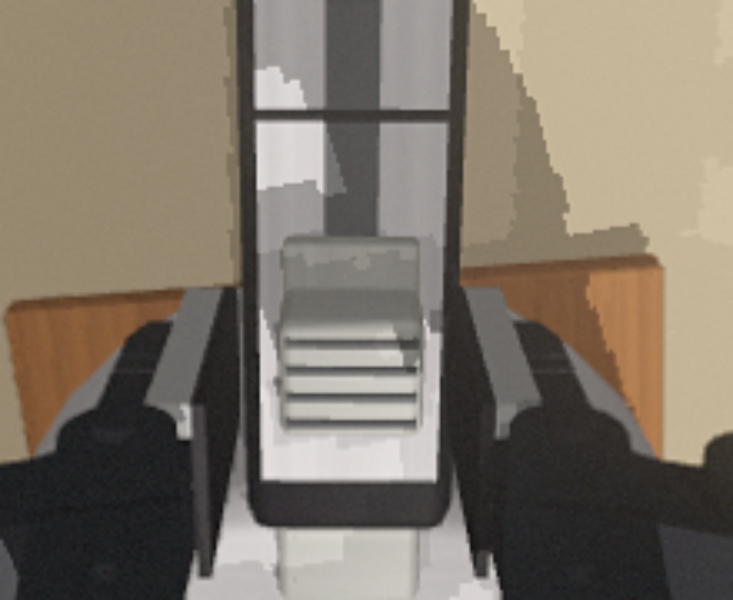

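The view is good. The block is centred between the pads (crop x 280–420 against pads at 238/463), and the edge (crop y≈237) and line (y≈115) are both clear. I go down 4 mm and close.

Call:
{"method": "move_arm", "body": {"increments": [{"delta_pos": [0,2,0],"dr": [0,0,0],"claw": -0.3},{"delta_pos": [0,4,0],"dr": [0,0,0],"claw": -0.3},{"delta_pos": [0,4,0],"dr": [0,0,0],"claw": -0.4},{"delta_pos": [0,4,0],"dr": [0,0,0],"claw": -0.45},{"delta_pos": [0,4,0],"dr": [0,0,0],"claw": -0.5}], "newtons": 35}}

```text
clock: 10.87
eef_pos: [0.5027, -0.0147, 0.164]
eef_rot: [[0.188, -0.0, -0.982], [0.982, 0.0, 0.188], [-0.0, -1.0, 0.0]]
ft_force: [-0.4, -0.1, 0.1]
finger_gap: 0.0215
```

Call:
{"method": "move_arm", "body": {"increments": [{"delta_pos": [0,0,0],"dr": [0,0,0],"claw": -0.6},{"delta_pos": [0,0,0],"dr": [0,0,0],"claw": -1},{"delta_pos": [0,0,0],"dr": [0,0,0],"claw": -1},{"delta_pos": [0,0,0],"dr": [0,0,0],"claw": -1},{"delta_pos": [0,0,0],"dr": [0,0,0],"claw": -1}], "newtons": 35}}

```text
clock: 11.28
eef_pos: [0.5025, -0.0147, 0.1642]
eef_rot: [[0.188, -0.0, -0.982], [0.982, 0.0, 0.188], [-0.0, -1.0, 0.0]]
ft_force: [-5.1, -0.4, 5.5]
finger_gap: 0.0188
```

Call:
{"method": "move_arm", "body": {"increments": [{"delta_pos": [-3,0,0.1],"dr": [0,0,0],"claw": -1},{"delta_pos": [-6,0,0.2],"dr": [0,0,0],"claw": -1},{"delta_pos": [-9,0,0.3],"dr": [0,0,0],"claw": -1},{"delta_pos": [-12,0,0.4],"dr": [0,0,0],"claw": -1},{"delta_pos": [-14,0,0.4],"dr": [0,0,0],"claw": -1}], "newtons": 45}}

```text
clock: 11.7
eef_pos: [0.4999, -0.0277, 0.1642]
eef_rot: [[0.188, 0.001, -0.982], [0.982, 0.002, 0.188], [0.002, -1.0, -0.0]]
ft_force: [-1.0, 8.7, 3.7]
finger_gap: 0.0186
```

Call:
{"method": "move_arm", "body": {"increments": [{"delta_pos": [0,0,0],"dr": [0,0,0],"claw": -1},{"delta_pos": [0,0,0],"dr": [0,0,0],"claw": -1},{"delta_pos": [0,0,0],"dr": [0,0,0],"claw": -1},{"delta_pos": [0,0,0],"dr": [0,0,0],"claw": -1},{"delta_pos": [0,0,0],"dr": [0,0,0],"claw": -1}]}}

```text
clock: 12.12
eef_pos: [0.4999, -0.0276, 0.1642]
eef_rot: [[0.188, 0.001, -0.982], [0.982, 0.002, 0.188], [0.002, -1.0, -0.0]]
ft_force: [-1.0, 6.9, 3.5]
finger_gap: 0.0186
```

```bash
python3 - <<'E'
from h import *
i=imaging.camera_info("wrist");im=imaging.capture("wrist")
goal([.5023,-.0143,.164],169.4)
cv2.imwrite("pics/w7.png",cv2.resize(im[160:340,180:400],(733,600),interpolation=cv2.INTER_CUBIC))
E
```

```text
12.17 [ 0.5    -0.0276  0.1642] gap 0.018628623024988866 F [-0.8  7.3  5.2] go [13.5  0.2  0.2] [ 0.01 -0.23  0.11]
```

View pics/w7.png

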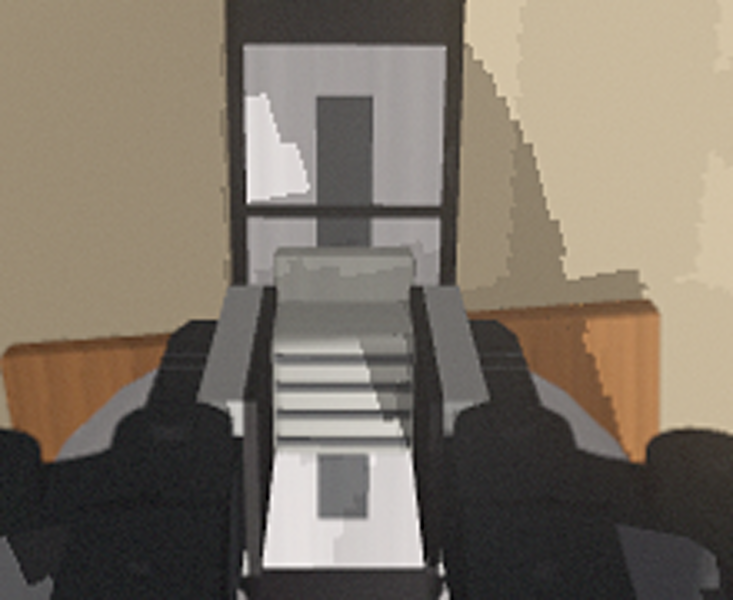

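Image check: the vent line is at crop y≈212 (full row 223.6) and the slide's lower outer edge at crop y≈247 (row 234.1), so travel still remains. I measure it.

```bash
cat > m.py <<'E'
from h import *
import sys
i=imaging.camera_info("wrist");ims=[imaging.capture("wrist").astype(float) for _ in range(3)];im=np.mean(ims,0)
g=cv2.cvtColor(im.astype(np.uint8),cv2.COLOR_BGR2GRAY).astype(float)
x0=int(sys.argv[1]);x1=int(sys.argv[2])
pr=np.c_[g[205:260,x0:x0+6].mean(1),g[205:260,x1:x1+6].mean(1)].mean(1)
print(np.c_[np.arange(205,260),pr].round(0).astype(int)[int(sys.argv[3])-205:int(sys.argv[4])-205].T.tolist())
def dist(a,b,z=.159):
    w=onz("wrist",[[283.5,a],[283.5,b]],z,i);return np.linalg.norm(w[0]-w[1])*1000
for b in map(float,sys.argv[6:]): print("line",sys.argv[5],"edge",b,"mm",round(dist(float(sys.argv[5]),b),2))
goal([.5023,-.0143,.164],169.4)
E
python3 m.py 266 294 215 245 223.6 233.5 234.1 235
python3 - <<'E'
from h import *
t=imaging.capture("top");t0=cv2.imread("pics/top0.png")
r=(slice(180,275),slice(188,290))  # lid region, cooker shift by phase correlation on helper-handle side
f=lambda im:np.float32(cv2.cvtColor(im,cv2.COLOR_BGR2GRAY)[188:240,186:235])
print(cv2.phaseCorrelate(f(t0),f(t)))
E
```

```text
[[215, 216, 217, 218, 219, 220, 221, 222, 223, 224, 225, 226, 227, 228, 229, 230, 231, 232, 233, 234, 235, 236, 237, 238, 239, 240, 241, 242, 243, 244], [187, 188, 187, 156, 158, 158, 106, 53, 56, 61, 114, 162, 158, 157, 157, 156, 157, 157, 156, 116, 112, 119, 143, 139, 139, 136, 131, 130, 130, 130]]
line 223.6 edge 233.5 mm 5.09
line 223.6 edge 234.1 mm 5.4
line 223.6 edge 235.0 mm 5.86
12.32 [ 0.4999 -0.0276  0.1642] gap 0.018855270131999016 F [-1.7  6.   3.4] go [13.5  0.2  0.2] [ 0.01 -0.23  0.11]
((-0.10090606935286317, 0.19476322035018967), 0.9233657413058811)
```

Call:
{"method": "move_arm", "body": {"increments": [{"delta_pos": [-1,0,0],"dr": [0,0,0],"claw": -1},{"delta_pos": [-2.5,0,0],"dr": [0,0,0],"claw": -1},{"delta_pos": [-4,0,0],"dr": [0,0,0],"claw": -1},{"delta_pos": [-5,0,0],"dr": [0,0,0],"claw": -1},{"delta_pos": [-5,0,0],"dr": [0,0,0],"claw": -1}]}}

```text
clock: 12.78
eef_pos: [0.499, -0.0325, 0.1642]
eef_rot: [[0.188, 0.001, -0.982], [0.982, 0.002, 0.188], [0.002, -1.0, -0.0]]
ft_force: [-2.1, 8.2, 3.2]
finger_gap: 0.0187
```

```bash
python3 m.py 266 294 225 250 235 235
python3 - <<'E'
from h import *
im=imaging.capture("wrist");cv2.imwrite("pics/w8.png",cv2.resize(im[200:280,230:340],(770,560),interpolation=cv2.INTER_CUBIC))
t=imaging.capture("top");t0=cv2.imread("pics/top0.png")
f=lambda im:np.float32(cv2.cvtColor(im,cv2.COLOR_BGR2GRAY)[188:240,186:235])
print(cv2.phaseCorrelate(f(t0),f(t)))
E
```

```text
[[225, 226, 227, 228, 229, 230, 231, 232, 233, 234, 235, 236, 237, 238, 239, 240, 241, 242, 243, 244, 245, 246, 247, 248, 249], [157, 157, 157, 157, 159, 159, 75, 52, 58, 98, 115, 120, 145, 142, 134, 130, 130, 130, 130, 130, 131, 130, 131, 131, 130]]
line 235 edge 235.0 mm 0.0
12.93 [ 0.499  -0.0324  0.1642] gap 0.018770006343527774 F [-0.8  8.8  3.4] go [18.4  0.2  0.1] [ 0.01 -0.23  0.12]
((-0.0895536711537801, 0.27450349557134146), 0.8894239450384069)
```

View pics/w8.png

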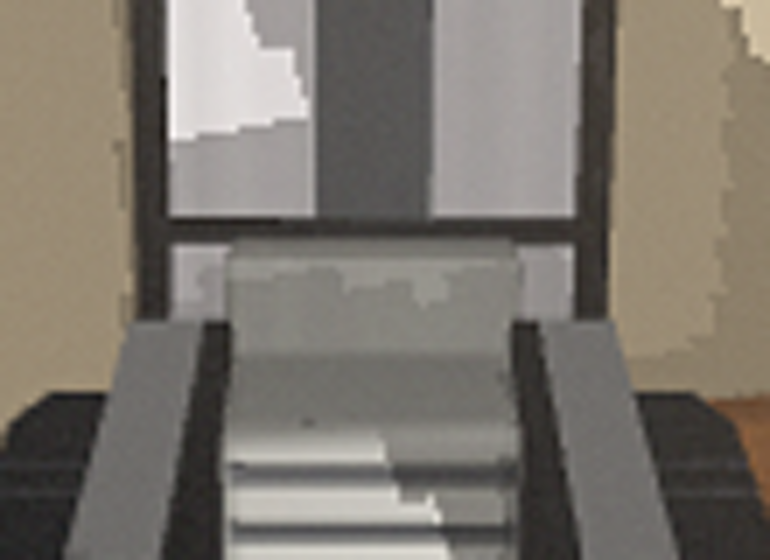

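Call:
{"method": "move_arm", "body": {"increments": [{"delta_pos": [-0.3,0,0],"dr": [0,0,0],"claw": -1},{"delta_pos": [-0.3,0,0],"dr": [0,0,0],"claw": -1},{"delta_pos": [-0.3,0,0],"dr": [0,0,0],"claw": -1},{"delta_pos": [-0.3,0,0],"dr": [0,0,0],"claw": -1},{"delta_pos": [-0.3,0,0],"dr": [0,0,0],"claw": -1}]}}

```text
clock: 13.45
eef_pos: [0.4989, -0.0326, 0.1642]
eef_rot: [[0.188, 0.001, -0.982], [0.982, 0.002, 0.188], [0.002, -1.0, -0.0]]
ft_force: [-1.3, 8.1, 3.6]
finger_gap: 0.019
```

```bash
python3 m.py 266 294 228 238 235 235; python3 - <<'E'
from h import *
imaging.capture("scene")
for q in("weight","saucer","mug","funnel"):
  for m in imaging.masks_of("scene",q)[:1]:print(q,round(m["conf"],2),m["box"])
print(proj("scene",[[.4244,-.333,.026]]))
env.hand_in()
E
```

```text
[[228, 229, 230, 231, 232, 233, 234, 235, 236, 237], [157, 158, 158, 113, 50, 58, 98, 115, 119, 145]]
line 235 edge 235.0 mm 0.0
13.6 [ 0.499  -0.0326  0.1642] gap 0.018675033345003006 F [-1.1  8.4  4.3] go [18.6  0.2  0.2] [ 0.01 -0.23  0.13]
weight 0.68 [238.7, 152.1, 385.5, 289.5]
saucer 0.6 [184.6, 136.4, 227.5, 164.0]
mug 0.57 [372.2, 336.5, 441.5, 396.0]
funnel 0.64 [271.4, 167.8, 281.0, 179.1]
[[205.87774999 148.4294927 ]]
the job is handed in; nothing more can be done
```

I lifted the weight off the vent pipe and set it upright in the saucer. Then I drew the slide out to the vent line and handed the job in at 13.6 s, still holding it there with 45 N of grip.

**Weight:** After release, the wrist picture showed it upright, about 2.5 mm from the saucer's centre.

**Slide:** By arm position it moved about 18.2 mm (18 mm wanted). The pull of about 8.4 N matches the spring's 8.5 N at the line. In the wrist picture its outer edge lies on the engraved line, within about 0.5 mm of the middle and well short of unlocking.

**Cooker:** In the top view it shifted by at most about 0.3 pixel (roughly half a millimetre), which is close to image noise.

**Checks that disagreed or failed:**
- **Slide travel left:** partway through the pull, the camera said 5.4 mm and the arm position 4.8 mm. I stopped between the two.
- **Last scene check:** the detector labelled the cooker as "weight" and found a "funnel" in the wrong place. It gave no fresh confirmation of the weight or the funnel.
- **Other things on the counter:** the mug and saucer boxes matched the start within about 4 pixels. I did not re-check the salt cellar.

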